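Set the measuring forceps to 10 mm over the petri dish

ROBOT

A 6-joint arm with a two-finger parallel gripper is mounted at the origin on a cart in front of the work surface, level with it; the furniture and walls round the work are solid. World frame = base frame: x ahead of the robot, y to its left, z up, the work surface at z = 0. Lengths are in m, angles in degrees, forces in N, time in s.
With the tool pointing down it reaches from about 0.275 to 1 m from the base axis. Payload 8.4 kg.
Tool frame: the origin (TCP) lies midway between the tips of the shut fingers; the grasp point (between the pads) lies 19 mm behind it; z points along the fingers, y is the direction in which the jaws open and shut (so a half turn about z gives the same grasp; the last joint's range is limited). The gripper opens to 85 mm and grips with 20 to 120 N. Pads are 22 mm wide; open, the fingers measure 114 mm over their backs; the gripper's body (76 mm by 85 mm) begins 54 mm behind the grasp point. The pads swing forward as they close: fully open they stand 13 mm farther back than shut.
Start: joints at [63.404, 20.225, 93.587, -0, 66.188, -0.138], TCP at [0.278, 0.56, 0.231] pointing down, gripper open.
Joint ranges: [-150.9, 150.9], [-52.94, 120.26], [3.33, 152.33], [-74.26, 254.26], [0, 154.13], [-172.89, 172.89]. Speed limits (degrees/s): [127.2, 127.2, 159.86, 180, 180, 180].

INTERFACE

Orientations are given as [roll, pitch, yaw] about the fixed x, y, z axes, in that order (R = Rz(yaw) Ry(pitch) Rx(roll)).
In Python, from workcell import * gives the robot as it stands.
- The arm moves only by the tool carry_out, never from a script. Its argument "moves" is a list of rows, each a list of 6 numbers: the shift along the world's x, y, z in mm, then the turn, a rotation vector about the world's x, y, z in degrees. In form: [[tx, ty, tz, wx, wy, wz], ...]. A call has 1 to 5 rows; each row is the pose to reach, as a shift and turn from the pose commanded when the call began; what a row does not reach only later rows make up. A row lasts 1/12 s, in which the tool goes at most 41.7 mm and 7.16 degrees, less where a joint would pass 70% of its speed; a pose out of reach is approached as far as the arm can. A call with a gripper value outside its range is refused whole. "claw" is the closure in counts, from 0 (fully open) to 255 (shut), set as the call begins (left out, the last holds). The fingers move at their own pace and stop on an object; "squeeze" is the grip in N (left out, the last holds). Time passes only in rows, so rows that repeat a pose let the fingers close. It gives the time, the measured TCP pose, the force and the opening at its end, in the units of the state.
- observe(): the state, without advancing time (a new reading comes with each control period).
- grab_frame(name): name is "scene" or "top"; returns (picture, depth): 480x640x3 uint8, blue, green, red; 480x640 float32, m along the optical axis (not along the pixel's ray), 0 where there is no reading.
- camera_model(name): a dict with "camera_matrix" (3x3 intrinsics, pixels), "origin" and "attitude" of the camera in the world. Camera axes: x right, y down, z forward; pixel columns grow to the right and rows downward; lengths in m; the calibration is good to about 2 mm. A picture is of the moment at which its call begins. camera_model takes no time and is no camera call.
- job_done(): hands the job in, once; it reports no verdict.
The state is a dict: "t": time; "joint_positions": joint angles; "joint_vel": joint speeds; "joint_torque": joint torques, N m; "eef_pos": TCP position; "eef_rot": TCP orientation; "contact_force": force on the tool from outside, world axes, zero at the start; "torque": the same for the moment, N m; "opening": finger opening in m.
Only numpy, scipy, OpenCV 4.12 (cv2) and the standard library are available. Lean on these libraries where they do the work, as an engineer would, in place of code of your own. Each camera call takes 0.05 s, during which the arm holds its last target. There are 200 camera calls.

TASK

Fold the lid of the wooden instrument case back to about 15 degrees past upright, let go of it, and lift the sprung measuring forceps out of the case. Squeeze the forceps until the tips stand 10 mm apart (the long tick on their scale), never letting the fine tips close on each other, and bring both tips a few centimetres above the covered petri dish, ready to gauge a colony in it. Finish while still holding the forceps there, level, with the gap steady; leave the dish and the things round it where they are.

Things in the scene. Friction and masses are not known exactly. Their poses are not given: they have to be found in the camera images.
- case: Shallow light-wood instrument case, fixed: 134 mm (x, front to back) by 200 mm (y), walls 28 mm high, 5 mm thick, floor 5 mm. Origin: centre of the underside; -x is the front. Two rubber saddles, 78 mm (x) by 14 mm (y), tops 14 mm above the worktop, at y = -66 and +52 mm, carry the forceps between 9 mm high end cheeks (x = +-29 to 39 mm); the space between the saddles is free for gripper fingers.
- case_lid (a joint): Angle of the case's lid (rad): 0 shut, 1.57 upright, 1.83 is 15 degrees past upright, greatest 2.2. The hinge runs along the case's y at its back. It is stiff (0.16 N m friction), so the lid stays at any angle. The lid is a 6 mm wooden panel, 134 x 200 mm, 0.12 kg.
- lid_tongue (a point): Middle of the flat brass tongue that sticks out 22 mm from the middle of the lid's front edge: 16 mm wide along y, 4 mm thick, with a 7 mm thick bead at its outer end. Pinch it across the 16 mm, near its outer end. With the lid shut it lies 36 mm above the worktop and 148 mm before the hinge axis. It turns with the lid: x from tongue to hinge, y along the hinge, z out of the lid's top face.
- lid_hinge (a point): Point on the lid's hinge axis at the middle of the case's back edge, 28 mm above the worktop; axes as the case, y along the hinge.
- forceps: Sprung steel measuring forceps, 150 mm long, 9 mm high, 44 g, lying on edge in the case, tips to the case's +y. Origin: on the centre line of the open forceps, at the underside, between the grip pads; y to the tips, x across (the way the arms close), z up. Heel, where the arms meet, at y = -85 mm, tips at +65 mm. The frame belongs to the left (-x) arm and turns a little as the arms are squeezed.
- forceps_grip (a point): Midway between the grip pads of the open forceps, 4.5 mm above their underside (18 mm above the worktop in the case); axes as the forceps. The ribbed grip pads, 26 mm long (y) and 9 mm high, stand outside the arms. A thin scale crosses the arms 34 mm nearer the tips, top 11 mm above the underside: ticks every 5 mm of tip gap, the long tick is 10 mm, read at the right arm.
- forceps_arm (a joint): Turn of the right arm towards the left about the heel (rad): 0 free and open (tips 26 mm apart, 31 mm over the grip pads); 0.107 tips 10 mm apart (22 mm over the pads, their faces then parallel); 0.173 tips touching. The tip gap shrinks 1.76 mm for each mm of squeeze at the pads. A spring opens it: 2 N on the pads at the start, 8 N at 10 mm gap.
- tip_left (a point): Inner point of the left arm's tip (forceps' -x side), at mid height.
- tip_right (a point): Inner point of the right arm's tip (forceps' +x side), at mid height. The distance between the two tip points is the tip gap.
- petri_dish: Covered clear petri dish with tan medium, 62 mm in diameter, 15 mm high, 40 g, loose on the worktop to the left of the case. Origin: centre of the underside.
- dropper_bottle: Bystander: brown dropper bottle with black bulb, 35 mm wide, 104 mm tall, standing behind the dish. Origin: centre of the underside.
- red_cassette: Bystander: flat red plastic tissue cassette, 28 x 42 x 6 mm. Origin: centre of the underside.
- usb_stick: Bystander: black memory stick, 18 x 52 x 8 mm. Origin: centre of the underside.

How it is judged:
By the outcome, as a careful person would: the job done as asked, in the order asked, and still so for the second after the job is handed in, while the arm keeps its last pose, push and grip.
It also fails if it takes over 54 s, if anything falls off the work surface, if the arm or the gripper's body presses on something with over 40 N, if the wrist force passes 120 N, or if a joint passes its speed limit or range.

## Working session

There is one attempt and no reset: what is moved stays moved. The work goes in short steps, Python scripts to look and compute and a tool call to move; the robot and the scene stay as the last step left them, time stands still between calls to the robot, and variables do not carry over. Pictures are saved under pics/ and viewed, about 8 in all and at most 12, crops included, and the job is handed in when it is done.

Besides the shell and the picture viewer there is one more tool, called after "Emit:" by a JSON object that holds its "op" and its "data", one argument or row to a line. carry_out: Moves the arm, as the interface text tells. Its arguments: {"type":"object","properties":{"moves":{"type":"array"},"claw":{"type":"number"},"squeeze":{"type":"number"}},"required":["moves"]}

```bash
mkdir -p pics; ls; python3 - <<'E'
from workcell import *
import cv2,numpy as np
for n in("scene","top"):
    p,d=grab_frame(n); np.savez(f"{n}0.npz",p=p,d=d); cv2.imwrite(f"pics/{n}0.png",p)
    m=camera_model(n); print(n,m)
print(observe())
E
```

```text
pics
scene {'camera_matrix': array([[586.18991419,   0.        , 323.50617721],
       [  0.        , 586.18991419, 241.39318944],
       [  0.        ,   0.        ,   1.        ]]), 'origin': array([ 0.19967915, -0.65634677,  0.80819561]), 'attitude': array([-130.7909479 ,    0.87643171,  -28.96021471])}
top {'camera_matrix': array([[609.92608706,   0.        , 313.54270332],
       [  0.        , 609.92608706, 235.22322911],
       [  0.        ,   0.        ,   1.        ]]), 'origin': array([0.4262403 , 0.08862559, 1.12215171]), 'attitude': array([-170.11226327,    1.26321097,  -88.59053552])}
{'t': 0.1, 'joint_positions': array([ 6.34037497e+01,  2.02599838e+01,  9.36221033e+01,  6.24132334e-04,
        6.61900106e+01, -1.37194928e-01]), 'joint_vel': array([ 0.09833107, -0.08615902, -0.12509344,  0.05278323,  0.05070178,
        0.04015913]), 'joint_torque': array([ 2.47289036e-04, -6.06355691e+01, -3.42819214e+01,  1.62199813e-04,
        3.93360664e-03,  2.93313508e-05]), 'eef_pos': array([0.27828273, 0.5591667 , 0.23064104]), 'eef_rot': array([-1.79927904e+02, -7.43330825e-04,  1.53540692e+02]), 'contact_force': array([ 0.0220168 , -0.59498553, -1.04069144]), 'torque': array([ 0.01595897,  0.0237582 , -0.01076041]), 'opening': 0.08528404931125964}
```

View pics/top0.png

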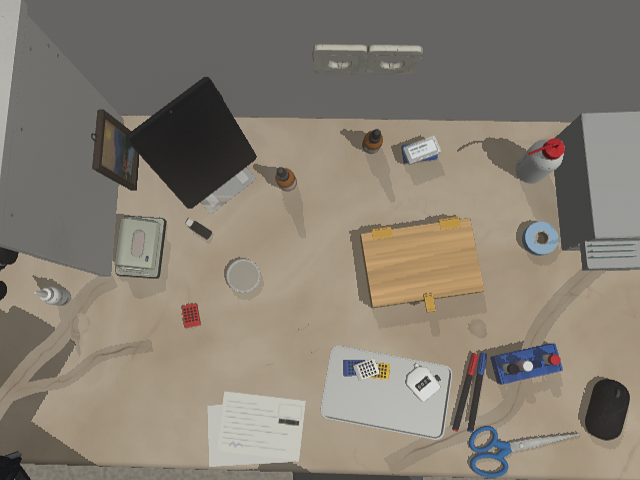

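View pics/scene0.png

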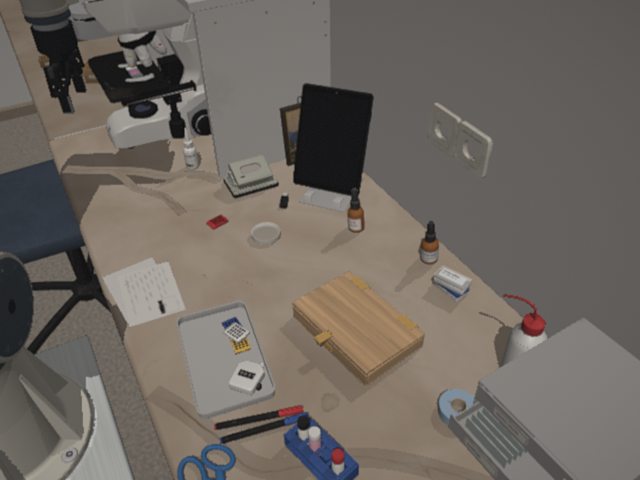

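The top view shows the shut case at about (421,263), its tongue at (430,302) and the dish at (243,275). The bottle is at (285,178), the stick at (198,229) and the cassette at (191,316). Next I'll measure these.

```bash
cat > h.py <<'E'
import numpy as np,cv2
from scipy.spatial.transform import Rotation as Ro
from workcell import *
def cam(n):
    m=camera_model(n); return m["camera_matrix"],np.array(m["origin"]),Ro.from_euler("xyz",m["attitude"],degrees=True).as_matrix()
def ray(n,uv):
    K,o,R=cam(n); uv=np.atleast_2d(uv).astype(float)
    d=(R@np.linalg.inv(K)@np.c_[uv,np.ones(len(uv))].T).T; return o,d
def onz(n,uv,z):
    o,d=ray(n,uv); return o+d*((z-o[2])/d[:,2])[:,None]
def proj(n,P):
    K,o,R=cam(n); c=(np.atleast_2d(P)-o)@R; q=c@K.T; return q[:,:2]/q[:,2:]
def cloud(n,d):
    K,o,R=cam(n); v,u=np.mgrid[:480,:640]
    c=np.stack([(u-K[0,2])/K[0,0]*d,(v-K[1,2])/K[1,1]*d,d],-1); return c@R.T+o
E
python3 - <<'E'
from h import *
np.set_printoptions(precision=4,suppress=True)
f=np.load("top0.npz"); p,d=f["p"],f["d"]; C=cloud("top",d)
hsv=cv2.cvtColor(p,cv2.COLOR_BGR2HSV)
box=np.zeros((480,640),bool); box[200:325,345:500]=1
m=box&(C[...,2]>.028)&(C[...,2]<.045)
print("lid z",np.median(C[m][:,2]), "table z",np.median(C[330:400,150:200,2]))
k=(m*255).astype(np.uint8); ko=cv2.morphologyEx(k,cv2.MORPH_OPEN,np.ones((21,21)))
c=max(cv2.findContours(ko,0,2)[0],key=cv2.contourArea)
q=cv2.approxPolyDP(c,8,True)[:,0]; print(q,onz("top",q,.034))
W=onz("top",c[:,0],.034)[:,:2]; r=cv2.minAreaRect((W*1000).astype(np.float32)); print("rect",r)
t=k.copy(); t[ko>0]=0; t[:290]=0; cc=max(cv2.findContours(t,0,2)[0],key=cv2.contourArea); print("tongue",cv2.boundingRect(cc))
print(hsv[302,430],hsv[265,420],hsv[230,382])
y=((hsv[...,0]>17)&(hsv[...,0]<28)&(hsv[...,1]>150)&box).astype(np.uint8)
for c in cv2.findContours(y,0,2)[0]:
    if cv2.contourArea(c)>30: print("brass",cv2.boundingRect(c),onz("top",c[:,0].mean(0),.034),cv2.minAreaRect(c))
# dish etc
for nm,(a,b,u,v),zl,zh in [("dish",(250,300,218,268),.008,.03),("bottle",(160,200,270,305),.05,.2),("cas",(298,330,178,205),.003,.02),("usb",(214,245,180,215),.004,.02)]:
    s=C[a:b,u:v].reshape(-1,3); s=s[(s[:,2]>zl)&(s[:,2]<zh)]
    print(nm,len(s),s.min(0),s.max(0),(s.min(0)+s.max(0))/2)
f=np.load("scene0.npz"); C2=cloud("scene",f["d"]); s=C2.reshape(-1,3)
s=s[(s[:,2]>.031)&(s[:,2]<.038)&(s[:,0]>.25)&(s[:,0]<.55)&(abs(s[:,1]+.09)<.16)]
print("scene lid",len(s),cv2.minAreaRect((s[:,:2]*1000).astype(np.float32)),np.median(s[:,2]))
E
```

```text
lid z 0.03721852506690837 table z -0.00013413098407888402
[[368 244]
 [368 265]
 [382 266]
 [369 267]
 [370 292]
 [383 302]
 [424 299]
 [413 259]] [[ 0.6013  0.0187  0.034 ]
 [ 0.5632  0.0183  0.034 ]
 [ 0.5619 -0.0067  0.034 ]
 [ 0.5596  0.0165  0.034 ]
 [ 0.5149  0.0143  0.034 ]
 [ 0.4977 -0.0088  0.034 ]
 [ 0.5047 -0.0813  0.034 ]
 [ 0.5758 -0.0621  0.034 ]]
rect ((550.2771606445312, -31.690753936767578), (104.12600708007812, 99.46469116210938), 1.2079671621322632)
tongue (424, 290, 45, 22)
[ 20 152 186] [ 17 108 177] [ 20 153 185]
brass (424, 294, 11, 17) [[ 0.502 -0.09   0.034]] ((429.3559875488281, 302.2080078125), (16.994117736816406, 8.3181734085083), 79.69515228271484)
brass (372, 227, 20, 12) [[ 0.6244 -0.0052  0.034 ]] ((381.4083251953125, 232.31224060058594), (9.317541122436523, 19.09765625), 82.40535736083984)
brass (439, 217, 21, 12) [[ 0.6437 -0.1282  0.034 ]] ((449.219970703125, 222.5399932861328), (9.616652488708496, 19.516149520874023), 81.8698959350586)
dish 913 [0.511  0.2142 0.0084] [0.5722 0.2768 0.0197] [0.5416 0.2455 0.0141]
bottle 191 [0.7033 0.1583 0.05  ] [0.7336 0.1875 0.1051] [0.7185 0.1729 0.0776]
cas 347 [0.4423 0.3149 0.003 ] [0.499  0.3641 0.0121] [0.4707 0.3395 0.0076]
usb 247 [0.599  0.3049 0.0041] [0.6512 0.3634 0.0148] [0.6251 0.3341 0.0094]
scene lid 1299 ((493.4490661621094, -132.443603515625), (322.06243896484375, 142.97410583496094), 60.31192398071289) 0.03682480189681747
```

```bash
python3 - <<'E'
from h import *
np.set_printoptions(precision=4,suppress=True)
p=np.load("top0.npz")["p"]; hsv=cv2.cvtColor(p,cv2.COLOR_BGR2HSV)
k=((hsv[...,0]>12)&(hsv[...,0]<28)&(hsv[...,1]>85)&(hsv[...,2]>140)).astype(np.uint8); k[:205]=0;k[325:]=0;k[:,:345]=0;k[:,500:]=0
k=cv2.morphologyEx(cv2.morphologyEx(k,cv2.MORPH_CLOSE,np.ones((7,7))),cv2.MORPH_OPEN,np.ones((21,21)))
c=max(cv2.findContours(k,0,2)[0],key=cv2.contourArea)
W=onz("top",c[:,0],.034)[:,:2]*1000; r=cv2.minAreaRect(W.astype(np.float32)); print(r,cv2.boxPoints(r))
q=cv2.approxPolyDP(c,6,True)[:,0]; print(q,onz("top",q,.034))
g=np.load("scene0.npz")["p"]; h2=cv2.cvtColor(g,cv2.COLOR_BGR2HSV)
print("scene tongue hsv",h2[339,323],h2[320,350])
y=((h2[...,0]>17)&(h2[...,0]<28)&(h2[...,1]>150)).astype(np.uint8); y[:270]=0;y[390:]=0;y[:,:285]=0;y[:,430:]=0
for c in cv2.findContours(y,0,2)[0]:
    if cv2.contourArea(c)>20: print("brass",cv2.boundingRect(c),onz("scene",c[:,0].mean(0),.036))
a=cv2.resize(p[195:325,345:500],None,fx=5,fy=4.6); cv2.imwrite("pics/crop1.png",a)
E
```

```text
((571.9404907226562, -77.14583587646484), (142.60794067382812, 199.3748779296875), 9.806228637695312) [[ 484.6999    8.9409]
 [ 518.6567 -187.521 ]
 [ 659.1812 -163.2325]
 [ 625.2242   33.2294]]
[[469 218]
 [365 233]
 [372 303]
 [479 291]] [[ 0.6528 -0.1633  0.034 ]
 [ 0.6213  0.0243  0.034 ]
 [ 0.4955  0.0106  0.034 ]
 [ 0.5211 -0.1785  0.034 ]]
scene tongue hsv [ 18 132 164] [ 15  98 162]
```

Emit:
{"op": "carry_out", "data": {
  "moves": [
    [11,-32,-4,0,0,2],
    [22,-65,-8,0,0,4],
    [32,-97,-12,0,0,5],
    [43,-130,-16,0,0,7],
    [54,-162,-20,0,0,9]
  ],
  "claw": 150,
  "squeeze": 30
}}

```text
t: 0.52
eef_pos: [0.3324, 0.3958, 0.2108]
eef_rot: [-180.0, -0.0, 162.7]
contact_force: [0.7, -0.3, -0.3]
opening: 0.0354
```

Emit:
{"op": "carry_out", "data": {
  "moves": [
    [11,-32,-4,0,0,2],
    [22,-65,-8,0,0,4],
    [32,-97,-12,0,0,5],
    [43,-130,-16,0,0,7],
    [54,-162,-20,0,0,9]
  ]
}}

```text
t: 0.93
eef_pos: [0.3864, 0.2338, 0.191]
eef_rot: [-180.0, -0.0, 171.7]
contact_force: [0.8, -0.2, -0.8]
opening: 0.0355
```

Emit:
{"op": "carry_out", "data": {
  "moves": [
    [11,-32,-4,0,0,2],
    [22,-65,-8,0,0,4],
    [32,-97,-12,0,0,5],
    [43,-130,-16,0,0,7],
    [54,-162,-20,0,0,9]
  ]
}}

```text
t: 1.35
eef_pos: [0.4405, 0.0718, 0.171]
eef_rot: [-180.0, -0.0, -179.4]
contact_force: [1.3, 0.3, 0.3]
opening: 0.0354
```

Emit:
{"op": "carry_out", "data": {
  "moves": [
    [11,-32,-4,0,0,2],
    [22,-65,-8,0,0,4],
    [32,-97,-12,0,0,5],
    [43,-130,-16,0,0,7],
    [54,-163,-20,0,0,9]
  ]
}}

```text
t: 1.77
eef_pos: [0.4944, -0.0912, 0.1509]
eef_rot: [180.0, -0.0, -170.4]
contact_force: [1.2, 0.2, 0.1]
opening: 0.0351
```

Emit:
{"op": "carry_out", "data": {
  "moves": [
    [0,0,-25,0,0,0],
    [0,0,-50,0,0,0],
    [-1,0,-75,0,0,0],
    [-1,0,-95,0,0,0],
    [-1,0,-100,0,0,0]
  ]
}}

```text
t: 2.18
eef_pos: [0.4912, -0.0892, 0.0483]
eef_rot: [179.9, -0.3, -170.5]
contact_force: [-0.5, 0.1, -0.0]
opening: 0.035
```

```bash
python3 - <<'E'
from h import *
a=grab_frame("top")[0]; b=grab_frame("scene")[0]
f=lambda p,c:cv2.resize(p[c[0]:c[1],c[2]:c[3]],(400,400),interpolation=cv2.INTER_CUBIC)
cv2.imwrite("pics/t1.png",np.hstack([f(a,(230,330,380,480)),f(b,(270,390,265,385))]))
T=[.496,-.0905,.036]; print(proj("top",T)-[380,230],proj("scene",T)-[265,270])
E
```

```text
[[49.45607171 73.98263418]] [[56.78369251 70.80055214]]
```

View pics/t1.png

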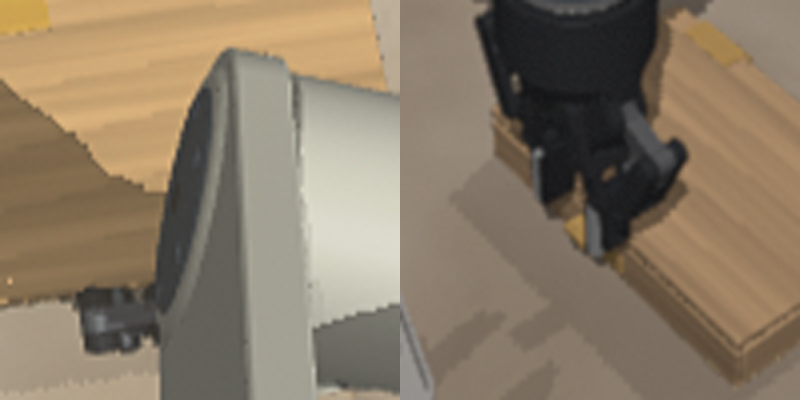

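The scene crop shows the fingers on either side of the tongue, which is at about (590,235) in the composite. I'll lower and pinch.

Emit:
{"op": "carry_out", "data": {
  "moves": [
    [0,0,-8,0,0,0],
    [0,0,-16,0,0,0],
    [0,0,-25,0,0,0],
    [0,0,-25,0,0,0],
    [0,0,-25,0,0,0]
  ]
}}

```text
t: 2.7
eef_pos: [0.4932, -0.0893, 0.026]
eef_rot: [180.0, -0.0, -170.5]
contact_force: [-0.0, 0.6, 0.2]
opening: 0.0351
```

Emit:
{"op": "carry_out", "data": {
  "moves": [
    [0,0,0,0,0,0],
    [0,0,0,0,0,0],
    [0,0,0,0,0,0],
    [0,0,0,0,0,0],
    [0,0,0,0,0,0]
  ],
  "claw": 255,
  "squeeze": 30
}}

```text
t: 3.12
eef_pos: [0.4936, -0.089, 0.0266]
eef_rot: [180.0, 0.0, -170.5]
contact_force: [0.3, 4.8, -0.5]
opening: 0.0151
```

```bash
python3 - <<'E'
import numpy as np
R=.1505;f=np.arange(0,106,5.25); A=np.radians(f+3.05)
P=np.c_[-R*np.cos(A)*.9857,-R*np.cos(A)*.1685,R*np.sin(A)]*1000
for i in range(0,20,5):
    print([[*np.round(P[i+j]-P[i],0).astype(int)] for j in range(1,6) if i+j<len(P)])
E
```

```text
[[np.int64(1), np.int64(0), np.int64(14)], [np.int64(4), np.int64(1), np.int64(27)], [np.int64(8), np.int64(1), np.int64(40)], [np.int64(13), np.int64(2), np.int64(53)], [np.int64(19), np.int64(3), np.int64(66)]]
[[np.int64(7), np.int64(1), np.int64(12)], [np.int64(15), np.int64(3), np.int64(23)], [np.int64(25), np.int64(4), np.int64(33)], [np.int64(35), np.int64(6), np.int64(42)], [np.int64(45), np.int64(8), np.int64(50)]]
[[np.int64(12), np.int64(2), np.int64(7)], [np.int64(24), np.int64(4), np.int64(13)], [np.int64(36), np.int64(6), np.int64(18)], [np.int64(49), np.int64(8), np.int64(22)], [np.int64(63), np.int64(11), np.int64(25)]]
[[np.int64(14), np.int64(2), np.int64(1)], [np.int64(27), np.int64(5), np.int64(1)], [np.int64(41), np.int64(7), np.int64(0)], [np.int64(54), np.int64(9), np.int64(-2)], [np.int64(67), np.int64(11), np.int64(-6)]]
```

Emit:
{"op": "carry_out", "data": {
  "moves": [
    [1,0,14,0,0,0],
    [4,1,27,0,0,0],
    [8,1,40,0,0,0],
    [13,2,53,0,0,0],
    [19,3,66,0,0,0]
  ]
}}

```text
t: 3.53
eef_pos: [0.5131, -0.0857, 0.093]
eef_rot: [179.9, 0.1, -170.5]
contact_force: [6.8, 6.8, -7.8]
opening: 0.0149
```

Emit:
{"op": "carry_out", "data": {
  "moves": [
    [8,1,11,0,0,0],
    [16,3,22,0,0,0],
    [26,5,32,0,0,0],
    [36,7,41,0,0,0],
    [46,9,49,0,0,0]
  ]
}}

```text
t: 3.95
eef_pos: [0.5584, -0.0776, 0.1416]
eef_rot: [-180.0, -0.0, -170.4]
contact_force: [2.9, -2.7, -9.2]
opening: 0.0146
```

Emit:
{"op": "carry_out", "data": {
  "moves": [
    [12,2,7,0,0,0],
    [24,4,13,0,0,0],
    [36,6,18,0,0,0],
    [49,8,22,0,0,0],
    [63,11,25,0,0,0]
  ]
}}

```text
t: 4.37
eef_pos: [0.6209, -0.067, 0.1664]
eef_rot: [-180.0, -0.1, -170.4]
contact_force: [-1.1, -5.1, -5.5]
opening: 0.0151
```

Emit:
{"op": "carry_out", "data": {
  "moves": [
    [14,2,1,0,0,0],
    [27,5,1,0,0,0],
    [41,7,0,0,0,0],
    [54,8,-2,0,0,0],
    [67,10,-6,0,0,0]
  ]
}}

```text
t: 4.78
eef_pos: [0.689, -0.0557, 0.1614]
eef_rot: [179.9, 0.0, -170.5]
contact_force: [-1.4, 4.6, 5.9]
opening: 0.0152
```

```bash
python3 - <<'E'
from h import *
a,da=grab_frame("top"); b,db=grab_frame("scene")
np.savez("l.npz",a=a,da=da,b=b,db=db)
cv2.imwrite("pics/t2.png",np.hstack([cv2.resize(a[190:340,330:490],(400,400)),cv2.resize(b[180:390,260:460],(400,400))]))
C=cloud("scene",db); h=cv2.cvtColor(b,cv2.COLOR_BGR2HSV)
# lid plane from scene depth
ax=np.array([.9857,.1685,0]); ay=np.array([-.1685,.9857,0]); H=np.array([.642,-.065,.028])
for nm,C in(("scene",C),("top",cloud("top",da))):
    q=(C.reshape(-1,3)-H); u=q@ax; v=q@ay; w=q[:,2]
    m=(abs(v)<.095)&(u>-.02)&(u<.09)&(w>.03)&(w<.125)
    if m.sum()>50:
        for it in range(4):
            k=np.polyfit(w[m],u[m],1); m&=abs(np.polyval(k,w)-u)<[.02,.012,.008,.006][it]
        print(nm,m.sum(),k,90+np.degrees(np.arctan(k[0])))
E
```

```text
scene 4154 [0.21738449 0.00196689] 102.26440101221526
top 880 [ 0.2025379  -0.00149472] 101.44968233394214
```

View pics/t2.png

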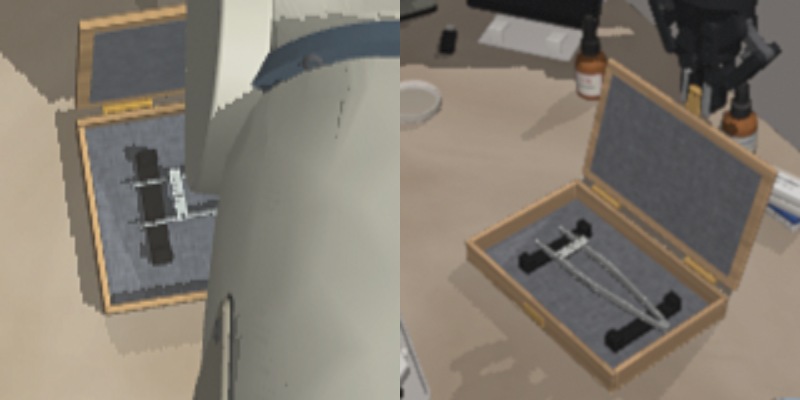

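The lid is at about 102°, so I'll nudge it 8 mm further, release and lift.

Emit:
{"op": "carry_out", "data": {
  "moves": [
    [4,1,-1,0,0,0],
    [8,1,-2,0,0,0],
    [9,1,-2,0,0,0],
    [9,1,-2,0,0,0]
  ]
}}

```text
t: 5.22
eef_pos: [0.6976, -0.0542, 0.1586]
eef_rot: [179.9, 0.0, -170.5]
contact_force: [-0.4, 6.6, 2.2]
opening: 0.0149
```

Emit:
{"op": "carry_out", "data": {
  "moves": [
    [0,0,0,0,0,0],
    [0,0,0,0,0,0],
    [0,0,0,0,0,0],
    [0,0,0,0,0,0]
  ],
  "claw": 150
}}

```text
t: 5.55
eef_pos: [0.6974, -0.0558, 0.1583]
eef_rot: [-180.0, -0.0, -170.5]
contact_force: [-0.2, -0.3, -0.7]
opening: 0.0349
```

Emit:
{"op": "carry_out", "data": {
  "moves": [
    [0,0,10,0,0,0],
    [0,0,25,0,0,0],
    [0,0,45,0,0,0],
    [0,0,65,0,0,0],
    [-15,0,70,0,0,0]
  ]
}}

```text
t: 5.97
eef_pos: [0.6858, -0.0558, 0.2327]
eef_rot: [-179.9, 0.4, -170.5]
contact_force: [-1.1, -0.2, -0.1]
opening: 0.0351
```

Emit:
{"op": "carry_out", "data": {
  "moves": [
    [-30,0,0,0,0,-6],
    [-65,0,0,0,0,-12],
    [-105,0,0,0,0,-19],
    [-145,0,0,0,0,-26],
    [-185,0,0,0,0,-33]
  ]
}}

```text
t: 6.38
eef_pos: [0.4957, -0.0555, 0.2288]
eef_rot: [180.0, 0.0, 156.2]
contact_force: [-0.3, -0.2, 0.6]
opening: 0.0354
```

Emit:
{"op": "carry_out", "data": {
  "moves": [
    [-40,0,0,0,0,-7],
    [-80,0,0,0,0,-14],
    [-100,0,0,0,0,-21],
    [-120,0,0,0,0,-28],
    [-120,0,0,0,0,-35]
  ]
}}

```text
t: 6.8
eef_pos: [0.3738, -0.0554, 0.2287]
eef_rot: [-179.9, -0.0, 121.2]
contact_force: [0.3, 0.6, 0.5]
opening: 0.0349
```

```bash
python3 - <<'E'
from h import *
a,da=grab_frame("top"); b,db=grab_frame("scene")
np.savez("l2.npz",a=a,da=da,b=b,db=db)
cv2.imwrite("pics/t3.png",np.hstack([cv2.resize(a[170:320,345:495],(400,400),interpolation=2),cv2.resize(b[250:390,280:440],(400,400),interpolation=2)]))
C=cloud("scene",db)
ax=np.array([.9857,.1685,0]); ay=np.array([-.1685,.9857,0]); H=np.array([.642,-.065,.028])
for nm,C in(("scene",C),("top",cloud("top",da))):
    q=(C.reshape(-1,3)-H); u=q@ax; v=q@ay; w=q[:,2]
    m=(abs(v)<.095)&(u>-.02)&(u<.09)&(w>.03)&(w<.125)
    for it in range(4):
        k=np.polyfit(w[m],u[m],1); m&=abs(np.polyval(k,w)-u)<[.02,.012,.008,.006][it]
    print(nm,m.sum(),k,90+np.degrees(np.arctan(k[0])))
E
```

```text
scene 4344 [0.26288401 0.00186066] 104.72888556592471
top 2849 [ 0.26154064 -0.00153648] 104.65686779914832
```

View pics/t3.png

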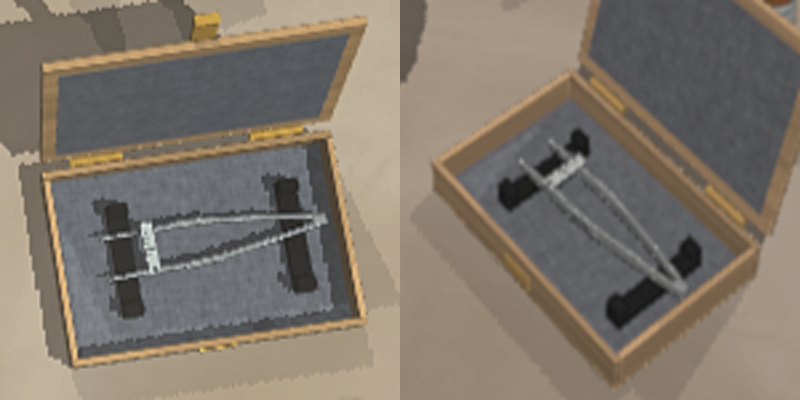

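```bash
python3 - <<'E'
from h import *
np.set_printoptions(precision=4,suppress=True)
f=np.load("l2.npz"); a=f["a"]
K,o,R=cam("top")
H=onz("top",[[465.7,251.4]],.018)[0]; T1=onz("top",[[380,259],[386.5,274]],.018)
print(H,T1,T1.mean(0)); d=T1.mean(0)-H; print(np.linalg.norm(d),np.degrees(np.arctan2(-d[0],d[1])))
# rectified crop: grid in case axes around case centre, z=.020, 0.25 mm/px
ps=np.radians(9.7); ax=np.array([np.cos(ps),np.sin(ps),0]); ay=np.array([-np.sin(ps),np.cos(ps),0])
O=np.array([.642,-.065,0])-.067*ax; O[2]=.0205
# out image: col = -y (right), row=-x
vv,uu=np.mgrid[0:240,0:400]; P=O+((120-vv)*.0005)[...,None]*ax+((200-uu)*.0005)[...,None]*ay
q=proj("top",P.reshape(-1,3)).reshape(240,400,2).astype(np.float32)
w=cv2.remap(a,q[...,0],q[...,1],cv2.INTER_CUBIC); cv2.imwrite("pics/t4.png",cv2.resize(w,None,fx=2,fy=2))
print(O)
E
```

```text
[ 0.594  -0.1599  0.018 ] [[ 0.5767 -0.0044  0.018 ]
 [ 0.5495 -0.0163  0.018 ]] [ 0.5631 -0.0104  0.018 ]
0.152670257800398 11.674742936714619
[ 0.576  -0.0763  0.0205]
```

View pics/t4.png

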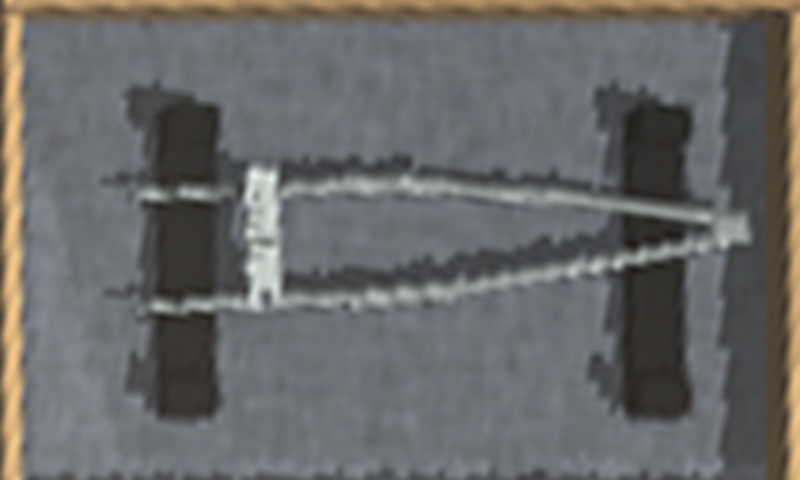

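The lid stands at about 104.7°. The rectified view (0.25 mm/px) puts the heel at (748,230), the tips at (145,190) and (145,307), and the grip centre at (404,240). That gives a grip position of (0.576,-0.077) and a forceps yaw of 11.4°.

Emit:
{"op": "carry_out", "data": {
  "moves": [
    [40,-4,-10,0,0,-4],
    [80,-8,-25,0,0,-8],
    [120,-13,-50,0,0,-12],
    [160,-17,-75,0,0,-16],
    [195,-21,-90,0,0,-20]
  ],
  "claw": 120,
  "squeeze": 20
}}

```text
t: 7.32
eef_pos: [0.5662, -0.0757, 0.1407]
eef_rot: [-180.0, -0.0, 101.6]
contact_force: [-0.5, -0.4, 0.7]
opening: 0.0453
```

Emit:
{"op": "carry_out", "data": {
  "moves": [
    [7,-1,-25,0,0,0],
    [7,-1,-50,0,0,0],
    [7,-1,-75,0,0,0],
    [7,-1,-85,0,0,0],
    [7,-1,-85,0,0,0]
  ]
}}

```text
t: 7.73
eef_pos: [0.57, -0.0764, 0.0548]
eef_rot: [-179.8, -0.1, 101.7]
contact_force: [-0.6, -0.1, 0.6]
opening: 0.0451
```

```bash
python3 - <<'E'
from h import *
np.set_printoptions(precision=4,suppress=True)
s=observe();print(s["eef_pos"],s["eef_rot"],s["opening"])
b,db=grab_frame("scene"); a,_=grab_frame("top")
cv2.imwrite("pics/t5.png",np.hstack([cv2.resize(a[200:310,350:480],(400,400),interpolation=2),cv2.resize(b[255:375,290:410],(400,400),interpolation=2)]))
E
```

```text
[ 0.57   -0.0764  0.0548] [-179.7669   -0.0795  101.7138] 0.04514590183086928
```

View pics/t5.png

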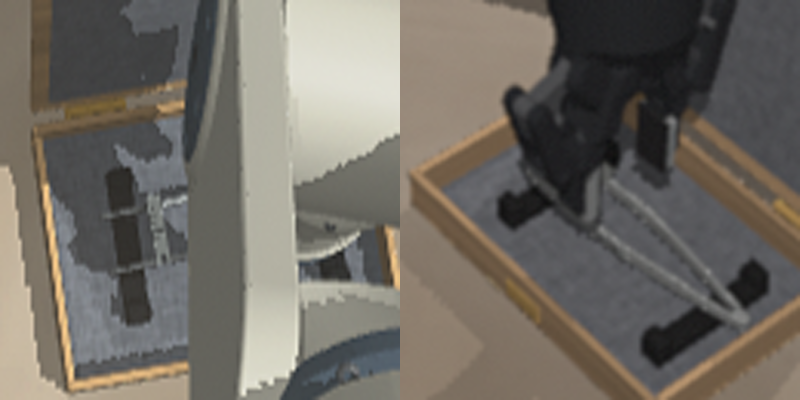

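Emit:
{"op": "carry_out", "data": {
  "moves": [
    [0,0,-5,0,0,0],
    [0,0,-10,0,0,0],
    [0,0,-10,0,0,0],
    [0,0,-10,0,0,0],
    [0,0,-10,0,0,0]
  ]
}}

```text
t: 8.25
eef_pos: [0.5714, -0.0766, 0.0476]
eef_rot: [180.0, 0.0, 101.6]
contact_force: [0.4, -0.5, 0.4]
opening: 0.045
```

Emit:
{"op": "carry_out", "data": {
  "moves": [
    [5,-1,-8,0,0,0],
    [5,-1,-18,0,0,0],
    [5,-1,-28,0,0,0],
    [5,-1,-34,0,0,0],
    [5,-1,-38,0,0,0]
  ]
}}

```text
t: 8.67
eef_pos: [0.5752, -0.0774, 0.0075]
eef_rot: [-179.9, -0.0, 101.5]
contact_force: [-0.4, -0.1, 0.4]
opening: 0.045
```

Emit:
{"op": "carry_out", "data": {
  "moves": [
    [0,0,0,0,0,0],
    [0,0,0,0,0,0],
    [0,0,0,0,0,0]
  ]
}}

```text
t: 8.92
eef_pos: [0.5764, -0.0775, 0.0093]
eef_rot: [180.0, 0.0, 101.5]
contact_force: [1.0, -0.3, 0.1]
opening: 0.0447
```

Emit:
{"op": "carry_out", "data": {
  "moves": [
    [0,0,0,0,0,0],
    [0,0,0,0,0,0],
    [0,0,0,0,0,0],
    [0,0,0,0,0,0]
  ],
  "claw": 168,
  "squeeze": 20
}}

```text
t: 9.25
eef_pos: [0.5768, -0.0776, 0.0098]
eef_rot: [179.9, 0.0, 101.5]
contact_force: [0.0, 1.0, 5.2]
opening: 0.0293
```

Emit:
{"op": "carry_out", "data": {
  "moves": [
    [0,0,0,0,0,0],
    [0,0,0,0,0,0],
    [0,0,0,0,0,0],
    [0,0,0,0,0,0]
  ],
  "claw": 180
}}

```text
t: 9.58
eef_pos: [0.5769, -0.0776, 0.01]
eef_rot: [179.9, 0.0, 101.5]
contact_force: [-1.0, 1.0, 7.5]
opening: 0.0253
```

Emit:
{"op": "carry_out", "data": {
  "moves": [
    [0,0,4,0,0,0],
    [0,0,10,0,0,0],
    [0,0,18,0,0,0],
    [0,0,26,0,0,0],
    [0,0,30,0,0,0]
  ]
}}

```text
t: 10.0
eef_pos: [0.5768, -0.0776, 0.0406]
eef_rot: [179.9, 0.0, 101.5]
contact_force: [0.5, 1.1, -0.4]
opening: 0.0248
```

```bash
python3 - <<'E'
from h import *
np.set_printoptions(precision=4,suppress=True)
s=observe();print(s["eef_pos"],s["eef_rot"],s["opening"])
b,db=grab_frame("scene"); a,_=grab_frame("top")
cv2.imwrite("pics/t6.png",np.hstack([cv2.resize(a[200:310,350:480],(400,400),interpolation=2),cv2.resize(b[245:365,290:410],(400,400),interpolation=2)]))
E
```

```text
[ 0.5768 -0.0776  0.0406] [179.9276   0.0264 101.5405] 0.02478933014696431
```

View pics/t6.png

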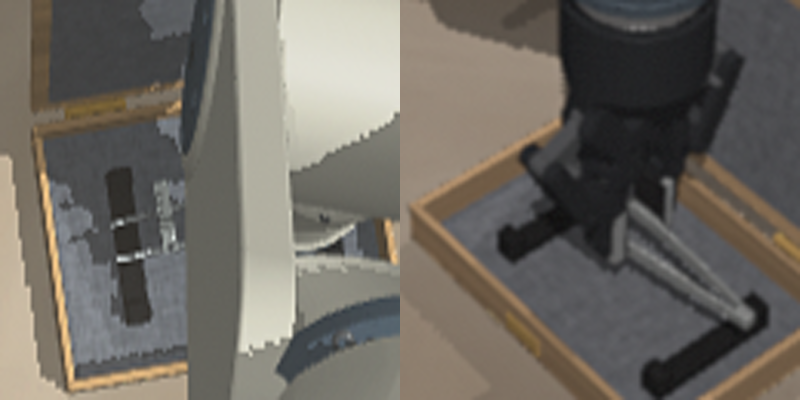

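The forceps hang clear of the saddles, held between the pads with the heel at about (748,318) in the composite. Next I'll lift higher and carry them to the dish.

Emit:
{"op": "carry_out", "data": {
  "moves": [
    [0,0,8,0,0,0],
    [0,0,20,0,0,0],
    [0,4,35,0,0,0],
    [-1,12,48,0,0,0],
    [-2,25,55,0,0,0]
  ],
  "claw": 186
}}

```text
t: 10.52
eef_pos: [0.5751, -0.0526, 0.0964]
eef_rot: [179.9, 0.0, 101.5]
contact_force: [1.2, 0.5, -1.5]
opening: 0.0232
```

Emit:
{"op": "carry_out", "data": {
  "moves": [
    [-2,20,3,0,0,0],
    [-4,42,3,0,0,0],
    [-5,66,3,0,0,0],
    [-7,90,3,0,0,0],
    [-9,114,3,0,0,0]
  ]
}}

```text
t: 10.93
eef_pos: [0.5648, 0.0635, 0.0977]
eef_rot: [180.0, -0.0, 101.5]
contact_force: [0.4, 0.1, -0.7]
opening: 0.0232
```

Emit:
{"op": "carry_out", "data": {
  "moves": [
    [-2,24,0,0,0,0],
    [-4,48,0,0,0,0],
    [-6,72,0,0,0,0],
    [-8,92,0,0,0,0],
    [-10,104,0,0,0,0]
  ]
}}

```text
t: 11.35
eef_pos: [0.5546, 0.1683, 0.0977]
eef_rot: [180.0, -0.0, 101.6]
contact_force: [0.0, -0.3, -0.6]
opening: 0.0234
```

Emit:
{"op": "carry_out", "data": {
  "moves": [
    [-1,8,0,0,0,0],
    [-1,12,0,0,0,0],
    [-1,14,0,0,0,0],
    [-1,14,0,0,0,0],
    [-1,14,0,0,0,0]
  ]
}}

```text
t: 11.77
eef_pos: [0.5543, 0.1788, 0.0972]
eef_rot: [-180.0, 0.0, 101.5]
contact_force: [0.1, 1.4, 0.1]
opening: 0.0231
```

```bash
python3 - <<'E'
from h import *
np.set_printoptions(precision=4,suppress=True)
s=observe();print(s["eef_pos"],s["eef_rot"],s["opening"])
b,db=grab_frame("scene"); a,_=grab_frame("top")
np.savez("l3.npz",a=a,b=b)
p=s["eef_pos"]; z=p[2]+.009
tip=p+[-.0129,.0637,.009]; print(proj("top",tip),proj("scene",tip))
cv2.imwrite("pics/t7.png",np.hstack([cv2.resize(a[215:315,205:305],(400,400),interpolation=2),cv2.resize(b[150:270,215:335],(400,400),interpolation=2)]))
E
```

```text
[0.5543 0.1788 0.0972] [-179.9913    0.011   101.5054] 0.02311236103091339
[[237.0129 269.662 ]] [[261.2158 197.2705]]
```

View pics/t7.png

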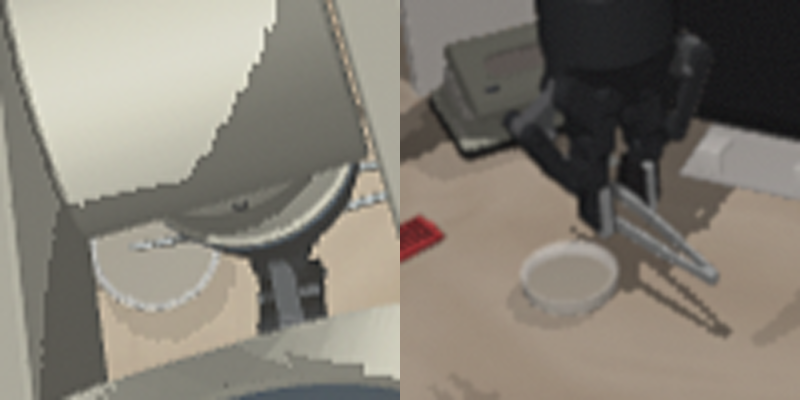

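Only the left tip shows in the top view, at crop (135,246), because the arm hides the rest. I'll swing the forceps about the tips so both cameras can see them.

Emit:
{"op": "carry_out", "data": {
  "moves": [
    [-7,0,0,0,0,-6],
    [-14,1,0,0,0,-12],
    [-21,2,0,0,0,-18],
    [-28,4,0,0,0,-24],
    [-34,5,0,0,0,-30]
  ],
  "claw": 188
}}

```text
t: 12.28
eef_pos: [0.5199, 0.1839, 0.0972]
eef_rot: [-180.0, 0.0, 71.2]
contact_force: [0.5, 1.1, 0.4]
opening: 0.0228
```

Emit:
{"op": "carry_out", "data": {
  "moves": [
    [-6,3,0,0,0,-6],
    [-12,7,0,0,0,-12],
    [-18,11,0,0,0,-18],
    [-23,15,0,0,0,-24],
    [-28,19,0,0,0,-30]
  ]
}}

```text
t: 12.7
eef_pos: [0.4921, 0.203, 0.0972]
eef_rot: [180.0, 0.0, 41.2]
contact_force: [-0.1, 0.0, -0.3]
opening: 0.0228
```

Emit:
{"op": "carry_out", "data": {
  "moves": [
    [-4,5,0,0,0,-6],
    [-7,11,0,0,0,-12],
    [-10,17,0,0,0,-18],
    [-13,23,0,0,0,-24],
    [-15,30,0,0,0,-30]
  ]
}}

```text
t: 13.12
eef_pos: [0.4771, 0.233, 0.0972]
eef_rot: [180.0, 0.0, 11.2]
contact_force: [-0.0, -0.6, -1.2]
opening: 0.0228
```

Emit:
{"op": "carry_out", "data": {
  "moves": [
    [-1,7,0,0,0,-6],
    [0,14,0,0,0,-12],
    [0,21,0,0,0,-18],
    [1,28,0,0,0,-24],
    [2,34,0,0,0,-30]
  ]
}}

```text
t: 13.53
eef_pos: [0.4795, 0.2673, 0.0972]
eef_rot: [-180.0, -0.0, -18.8]
contact_force: [0.1, -0.4, -0.3]
opening: 0.0226
```

Emit:
{"op": "carry_out", "data": {
  "moves": [
    [0,0,-8,0,0,0],
    [0,0,-20,0,0,0],
    [0,0,-32,0,0,0],
    [0,0,-40,0,0,0],
    [0,0,-42,0,0,0]
  ]
}}

```text
t: 13.95
eef_pos: [0.4778, 0.2663, 0.0528]
eef_rot: [179.8, 0.1, -18.4]
contact_force: [0.3, -0.1, -1.0]
opening: 0.0223
```

```bash
python3 - <<'E'
from h import *
np.set_printoptions(precision=4,suppress=True)
s=observe();print(s["eef_pos"],s["eef_rot"],s["opening"])
b,db=grab_frame("scene"); a,_=grab_frame("top")
np.savez("l4.npz",a=a,b=b)
p=s["eef_pos"]; h=np.radians(s["eef_rot"][2]); t=np.array([np.cos(h),np.sin(h),0])
tip=p+.065*t+[0,0,.009]; print(tip,proj("top",tip)-[205,225],proj("scene",tip)-[215,170])
cv2.imwrite("pics/t8.png",np.hstack([cv2.resize(a[225:325,205:305],(400,400),interpolation=2),cv2.resize(b[170:270,215:315],(400,400),interpolation=2)]))
E
```

```text
[0.4778 0.2663 0.0528] [179.8403   0.144  -18.3942] 0.02233111698813593
[0.5395 0.2457 0.0618] [[33.7929 48.643 ]] [[46.543  44.0562]]
```

View pics/t8.png

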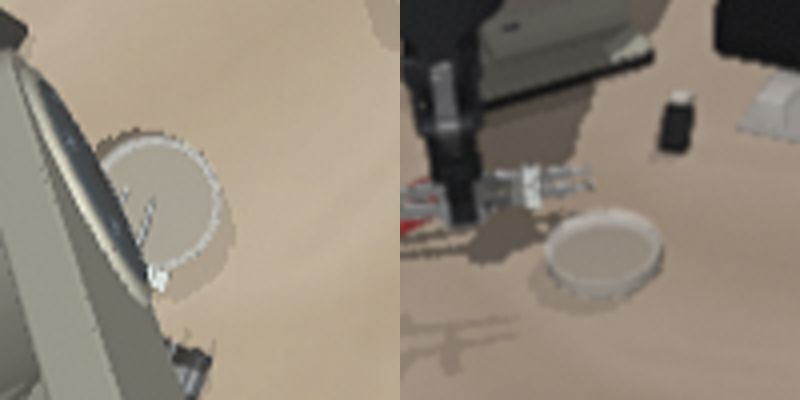

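Both tips are over the dish in both views: top-view crop (128,192) and (153,200), with the dish centre at (160,200). They are level in the scene view. I'll lower 12 mm and make the final squeeze.

Emit:
{"op": "carry_out", "data": {
  "moves": [
    [1,0,-4,0,0,0],
    [1,0,-8,0,0,0],
    [2,0,-12,0,0,0],
    [2,0,-12,0,0,0],
    [2,0,-12,0,0,0]
  ],
  "claw": 189
}}

```text
t: 14.47
eef_pos: [0.4812, 0.2674, 0.043]
eef_rot: [180.0, 0.0, -18.5]
contact_force: [-0.7, 0.6, 0.1]
opening: 0.0222
```

Emit:
{"op": "carry_out", "data": {
  "moves": [
    [0,0,0,0,0,0],
    [0,0,0,0,0,0],
    [0,0,0,0,0,0],
    [0,0,0,0,0,0],
    [0,0,0,0,0,0]
  ]
}}

```text
t: 14.88
eef_pos: [0.4813, 0.2675, 0.0433]
eef_rot: [-180.0, -0.0, -18.5]
contact_force: [-0.5, -0.4, -1.2]
opening: 0.0223
```

```bash
python3 - <<'E'
from h import *
np.set_printoptions(precision=4,suppress=True)
o=[observe()["opening"]]
b,db=grab_frame("scene"); a,da=grab_frame("top"); s=observe()
for i in range(4): grab_frame("top"); o.append(observe()["opening"])
p=s["eef_pos"]; print(p,s["eef_rot"],np.array(o))
h=np.radians(s["eef_rot"][2]); t=np.array([np.cos(h),np.sin(h),0]); n=np.array([-t[1],t[0],0])
W=[]
for nm,im in(("scene",b),("top",a)):
    v,u=np.mgrid[0:200,0:400]; G=p+[0,0,.0135]+(.020+u*.000125*2)[...,None]*t+((100-v)*.00025)[...,None]*n
    q=proj(nm,G.reshape(-1,3)).reshape(200,400,2).astype(np.float32)
    W.append(cv2.remap(im,q[...,0],q[...,1],cv2.INTER_CUBIC))
cv2.imwrite("pics/t9.png",cv2.resize(np.vstack(W),None,fx=1.5,fy=1.5))
C=cloud("top",da)[250:300,218:268].reshape(-1,3); C=C[(C[:,2]>.008)&(C[:,2]<.03)]; print("dish",(C.min(0)+C.max(0))/2)
E
```

```text
[0.4813 0.2675 0.0433] [-179.9947   -0.0046  -18.4605] [0.0223 0.0222 0.022  0.0224 0.0224]
dish [0.5428 0.2409 0.0135]
```

View pics/t9.png

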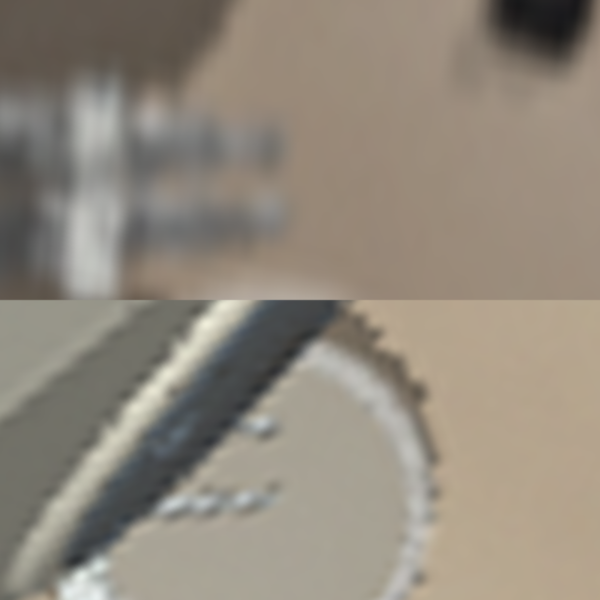

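Emit:
{"op": "carry_out", "data": {
  "moves": [
    [0,0,0,0,0,0],
    [0,0,0,0,0,0],
    [0,0,0,0,0,0],
    [0,0,0,0,0,0],
    [0,0,0,0,0,0]
  ],
  "claw": 190
}}

```text
t: 15.6
eef_pos: [0.4812, 0.2675, 0.0432]
eef_rot: [180.0, 0.0, -18.5]
contact_force: [-0.6, -0.3, 0.5]
opening: 0.0221
```

```bash
python3 - <<'E'
from h import *
np.set_printoptions(precision=4,suppress=True)
o=[]
for i in range(12): a,da=grab_frame("top"); s=observe(); o.append(s["opening"])
print(np.mean(o),np.std(o),s["eef_pos"],s["eef_rot"],s["t"])
p=s["eef_pos"]; h=np.radians(s["eef_rot"][2]); t=np.array([np.cos(h),np.sin(h),0]); n=np.array([-t[1],t[0],0])
k=np.arange(-50,51)*.00025
G=(p+[0,0,.0135]+np.linspace(.059,.064,9)[:,None,None]*t+k[None,:,None]*n)
q=proj("top",G.reshape(-1,3)).reshape(9,101,2).astype(np.float32)
g=cv2.remap(a,q[...,0],q[...,1],cv2.INTER_CUBIC).max(-1).astype(float).mean(0)
from scipy.signal import find_peaks
pk=find_peaks(g,prominence=8)[0]; print(k[pk]*1000,g[pk],np.median(g))
E
```

```text
0.021933302866216826 0.00018665933135644629 [0.4812 0.2674 0.0432] [179.9975   0.0016 -18.4571] 16.2
[-8.    0.25] [170.2222 170.7778] 157.55555555555554
```

```bash
python3 -c "
from workcell import *
job_done(); print(observe()['opening'])"
```

```text
the job is handed in; nothing more can be done
the job is handed in; nothing more can be done
```

The job is handed in: the arm is holding the forceps level over the petri dish with the tips about 10 mm apart. The last clock reading before that was 16.2 s, well under the 54 s limit.

- **Lid:** I pinched the tongue, folded the lid back and let go. Measured after release, it stands at about 104.7° (both cameras agree), against the 105° asked.
- **Forceps:** I lifted them out of the case partly squeezed, with the tips about 15 mm apart. The last of the squeeze was done over the dish.
- **Gap:** The jaws read 21.93 mm over the pads, with single readings scattering by about 0.2 mm. By the given ratio that is a tip gap of about 10.0 mm. Pictures taken one gripper count before the final squeeze showed the tips about 11 mm apart centre to centre, or roughly 10 mm allowing for an assumed 1 mm tip thickness.
- **Position:** The tips are over the middle of the dish, about 37 mm above its lid.
- **Surroundings:** I saw no contact with the dish or its neighbours. The highest force I read was about 12 N, during the lid arc.

**Checks that failed or disagreed:**
- The final automatic tip check in the top image put the tips 8.25 mm apart, centre to centre. That is too coarse at this resolution to trust, so I went by the jaw reading.
- The last dish reading came out 4–5 mm off in y. I put that down to the forceps and arm hiding part of the dish, since in the pictures it had not moved.
- I did not re-measure the bottle, cassette or stick at the end.

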